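# Refit the back-door gas ring and hold its knob down for lighting

### The job

Get the gas ring ready to light: first lay the loose pan-support bar across the two brackets, in the empty pair of notches beside the bar already there, and let go of it. Then take the loose knob, turn it so that its D-shaped bore matches the flat of the valve shaft, push it fully onto the shaft and press it down against the spring to the stop, and finish while still gripping the knob and keeping it pressed down. Leave the mug, the match tin and the key where they are.

Things in the scene. Friction and masses are not known exactly. Their poses are not given: they have to be found in the camera images.
- bar: Loose plain steel pan-support bar, 180 long (its y), 14 wide (its x), 16 high (z), square ends, about 0.26 kg (0.18 to 0.37); both ends and both sides are alike. Starts lying flat on the table, to the left or to the right of the gas ring. Origin: centre of its underside.
- stove: Fixed grey gas ring, origin on the table under its burner (68 across, top 46 above the table). Tray top 14 above the table. Two upright steel brackets, 8 thick, stand at y = -70 and +70, each with two notches, at x = -46 (empty) and x = +46 (holding a fixed bar like the loose one). Its x is to the back, y to the left; the tray runs on to y = -255 to carry the valve.
- slot (a point): On the gas ring: midpoint between the two empty notches at the height of their floors, 70 above the table; the bar's underside centre belongs here. Its y runs along the laid bar from bracket to bracket, x across it (to the fixed bar), z up. Each notch is 20 wide for the lowest 5 mm, then flares to 32 at the top, 15 deep.
- knob: Loose black cooker knob, 50-100 g: round skirt 48 across, 18 high; on it a grip bar along its x, 48 long, 14 wide (y), from 18 to 43 high. A nose 8 wide sticks out to 40 mm from the axis on +x. D bore in the underside, 18 deep, 23 across, flat 6.5 from the axis on the nose side, mouth bevelled 2. Starts upright on the table, on the side of the ring without the bar. Origin: centre of underside, on axis.
- shaft_top (a point): Centre of the upright D-shaft's top face: 20 across, flat 5 from the axis facing this point's +x, edge bevelled 2. Stands 30 above the bonnet unpressed; moves down when pressed, does not turn. The knob goes on upright with its nose (+x) along this +x, about 10 degrees of play; fully on, the knob's underside is 18 below this point.
- valve: Fixed round steel valve bonnet, 60 across, top 46 above the table, on the right-hand end of the gas ring. The shaft stands in its centre; a small tab sticking out 10 mm from its rim lies on the side that the shaft's flat faces (+x). Origin: on the shaft's axis, at table level.
- plunger (a joint): How far the shaft is pressed down, m: 0 at rest, 0.008 at the stop. Spring: about 3 N to start, 9 N at the stop; it springs back when let go.
- mug: Blue enamel mug, 82 across, 80 high, a bystander. Origin: centre of the underside.
- match_tin: Tin matchbox holder, 35 x 60 x 48 high, a bystander. Origin: centre of the underside.
- key: Rusty iron barn key lying flat, about 135 long, 12 high, a bystander. Origin: on the shank's line, at table level.
Things that resemble listed ones, but are neither listed nor needed, are in the scene too. What is shaped like the knob but orange is not meant. Of the things that look like the bar, take the one that is nearest to the robot's base at the start.

How it is judged (in metres and radians):
On the way, in this order (a step that is already met when the one before it is completed fails the run):
1. the bar lies in both empty notches, let go of (x of bar in the frame of slot between -0.006 and 0.006 m and y of bar in the frame of slot between -0.02 and 0.02 m and z of bar in the frame of slot between -0.004 and 0.004 m and angle between the y axis of bar and the y axis of slot, either way round below 0.1 rad and contact force between the fingers and bar below 0.1 N), for 0.2 s.
2. the knob is on the D-shaft and pressed down (horizontal distance between knob and shaft_top below 0.004 m and z of knob in the frame of shaft_top between -0.021 and -0.015 m and angle between the x axis of knob and the x axis of shaft_top, either way round below 0.3 rad and angle between knob's own z axis and vertical below 0.15 rad and value of joint plunger above 0.005 m and contact force between knob and plunger above 2.5 N), for 0.2 s.
At the end, for the whole second after the job is handed in: Bar in both notches, let go (4 mm in height, 6 mm across, 20 mm along, 0.1 rad). Knob on the shaft (axes within 4 mm, underside 15 to 21 mm below shaft top, within 0.3 rad of the flat, tilt under 0.15 rad), shaft pressed over 5 mm with over 2.5 N, fingers still on the knob (all of step 1 and all of step 2 and contact force between the fingers and knob above 1 N); the arm keeps its last pose, push and grip.
It fails at once if the mug is pushed out of its place (over 30 mm) (distance of mug from where it was at the start of the episode above 0.03 m).
It fails at once if the match_tin is pushed out of its place (over 30 mm) (distance of match_tin from where it was at the start of the episode above 0.03 m).
It fails at once if the key is pushed out of its place (over 30 mm) (distance of key from where it was at the start of the episode above 0.03 m).
It also fails if it takes over 64 s, if anything falls off the work surface, if the arm or the gripper's body presses on something with over 40 N, if the wrist force passes 120 N, or if a joint passes its speed limit or range.

### The arm

A 6-joint arm with a two-finger parallel gripper is mounted at the origin on the work surface. World frame = base frame: x ahead of the robot, y to its left, z up, the work surface at z = 0. Lengths are in m, angles in degrees, forces in N, time in s.
With the tool pointing down it reaches from about 0.3 to 1 m from the base axis. Payload 5.1 kg.
Tool frame: the origin (TCP) lies midway between the tips of the shut fingers; the grasp point (between the pads) lies robot.grip_depth behind it (robot.grip_depth is the distance from the TCP to the grasp point, in m); z points along the fingers, y is the line along which they close (so a half turn about z gives the same grasp; the last joint's range is limited). The gripper opens to 95 mm and grips with 3 to 60 N. Pads are 20 mm wide; open, the fingers measure 119 mm over their backs; the gripper's body (75 mm by 180 mm) begins 59 mm behind the grasp point.
Start: joints at [64.251, 7.093, 94.555, -0, 78.352, -4.733], TCP at [0.233, 0.607, 0.215] pointing down, gripper open.
Joint ranges: [-149.61, 149.61], [-58.7, 133.49], [1.44, 155.28], [-77.14, 257.14], [18.33, 153.61], [-166.67, 166.67]. Speed limits (degrees/s): [147.25, 147.25, 180, 180, 180, 180].

### API

Orientations are given as [roll, pitch, yaw] about the fixed x, y, z axes, in that order (R = Rz(yaw) Ry(pitch) Rx(roll)).
In Python, from workcell import sensors, eyes, robot gives the robot as it stands.
- The arm moves only by the shell command python3 -m jog 'ROWS' [FORCE]. ROWS is JSON, one flat list of numbers, 5 for each row, row after row: the finger opening in mm, from 0 to 95.1, then the shift along the tool's x, y, z in mm, then the turn about the tool's z in degrees. In form: [gripper, tx, ty, tz, turn, gripper, tx, ty, tz, turn, ...]. A call has 1 to 12 rows; each row shifts and turns the commanded pose from where the row before left it, along the tool's axes as they then stand; what a row does not reach is not made up. A row lasts 1/10 s, in which the tool goes at most 50 mm and 8.59 degrees, less where a joint would pass 70% of its speed; a pose out of reach is approached as far as the arm can. A call with a gripper value outside its range is refused whole. The fingers move at their own pace and stop on an object; FORCE is the grip in N (left out, the last holds). Time passes only in rows, so rows that do not move let the fingers close. It gives the time, the measured TCP pose, the force, the opening and the grip force at its end, in the units of the state.
- sensors.state(): the state, without advancing time (a new reading comes with each control period).
- eyes.read_camera(name): name is "scene" or "top" or "wrist"; returns a dict with "pixels" (400x640x3 uint8, red, green, blue), "vertical_fov" (degrees; the focal length in pixels is half the picture's height over the tangent of half this angle, whatever the lens; pixels are square), "cx", "cy" (the principal point, pixels), "extrinsics" (4x4, takes a point from world to camera coordinates); the wrist camera has in their place "mount" (4x4, takes a point from camera to tool coordinates, whose origin is the TCP and whose axes are the flange's). Camera axes: x right, y down, z forward; pixel columns grow to the right and rows downward; lengths in m; the calibration is good to about 2 mm. A picture is of the moment at which its call begins: read the wrist's pose just before it. There is no depth.
- robot.sign_off(): hands the job in; it is judged then, once.
Trained networks look in the newest picture that a camera, given by its name, has taken for a name from the list of things; names that differ only in an ending like _2 or _b are one class to them, and where a whole thing is asked for, a point or a joint stands for the part that bears it (a point fixed in the world has none). Each returns a list of dicts, best first, with "score" (0 to 1); they miss things now and then, are a little off and sometimes report something else, mostly with a low value. They report only what shows in the picture. A call takes as long as a camera call. They do not tell look-alikes from the thing itself.
- eyes.look_for(camera, query): "xy" ([column, row] in pixels, amid what is visible of it).
- eyes.cut_out(camera, query): "mask" (400x640 bool, what is visible of it) and "xy" ([column, row] in pixels, amid what is visible of it).
The state is a dict: "t": time; "joints": joint angles; "joint_vel": joint speeds; "joint_efforts": joint torques, N m; "ee_pos": TCP position; "eef_rot": TCP orientation; "contact_force": force on the tool from outside, world axes, zero at the start; "ft_torque": the same for the moment, N m; "finger_gap": opening from 0.0 (shut) to 1.0 (fully open); "grasp_force": force on a finger pad.
Only numpy, scipy, OpenCV 4.12 (cv2) and the standard library are available. Lean on these libraries where they do the work, as an engineer would, in place of code of your own. Each camera call takes 0.05 s, during which the arm holds its last target. There are 200 camera calls.

## Working session

There is one attempt and no reset: what is moved stays moved. The work goes in short steps, Python scripts to look and compute and a shell command to move; the robot and the scene stay as the last step left them, time stands still between calls to the robot, and variables do not carry over. Pictures are saved under pics/ and viewed, at most 12 in all, crops included, and the job is handed in when it is done.

```bash
ls; mkdir -p pics; python3 - <<'E'
from workcell import sensors, eyes, robot
import cv2,numpy as np
s=sensors.state(); print(s, robot.grip_depth)
for n in ("top","scene"):
    c=eyes.read_camera(n); print(n,c["vertical_fov"],c["cx"],c["cy"],np.round(c["extrinsics"],4).tolist())
    cv2.imwrite(f"pics/{n}0.png",cv2.cvtColor(c["pixels"],cv2.COLOR_RGB2BGR))
    for q in ("bar","stove","knob","valve","mug","match_tin","key","plunger"):
        print(n,q,[(np.round(d["xy"],1).tolist(),round(d["score"],2)) for d in eyes.look_for(n,q)])
c=eyes.read_camera("wrist");print(c["vertical_fov"],c["cx"],c["cy"],c["mount"])
E
```

```text
pics
{'t': 0.0, 'joints': array([ 6.42533761e+01,  7.13269878e+00,  9.46352156e+01, -2.58192890e-03,
        7.83495275e+01, -4.73216282e+00]), 'joint_vel': array([-0.08393522, -0.00567167, -0.02336199,  0.04765784,  0.0611727 ,
        0.01737545]), 'joint_efforts': array([ 3.57879762e-04, -4.17618012e+01, -3.59929132e+01,  7.75512890e-02,
        4.93541372e-02, -1.68313213e-04]), 'ee_pos': array([0.23284579, 0.60617311, 0.21338434]), 'eef_rot': array([-1.79882750e+02, -7.16966268e-03,  1.58986056e+02]), 'contact_force': array([-0.11941858, -0.99454887,  1.03670244]), 'ft_torque': array([-0.01580966,  0.01964426, -0.0086722 ]), 'grasp_force': 0.0, 'finger_gap': 0.9979152694479084} 0.0188
top 56.22035303957614 321.99442080489973 199.90950151549458 [[0.007, -0.9999, 0.0109, -0.0238], [-0.9929, -0.0083, -0.1183, 0.5924], [0.1183, -0.01, -0.9929, 1.1373], [0.0, 0.0, 0.0, 1.0]]
top bar [([411.1, 236.3], 0.82), ([465.3, 236.0], 0.63)]
top stove [([290.3, 197.4], 0.68)]
top knob [([177.9, 230.8], 0.62), ([201.0, 246.4], 0.56)]
top valve [([343.6, 197.0], 0.62)]
top mug [([220.7, 162.1], 0
[... 231 characters left out ...]
4415, -0.5689, -0.6939, 1.4706], [0.0, 0.0, 0.0, 1.0]]
scene bar [([281.3, 135.8], 0.64), ([306.9, 161.7], 0.54)]
scene stove [([352.5, 240.3], 0.73)]
scene knob [([460.9, 269.2], 0.58), ([476.0, 297.1], 0.58)]
scene valve [([310.6, 205.5], 0.65)]
scene mug [([379.8, 305.4], 0.71)]
scene match_tin [([249.5, 184.0], 0.67)]
scene key [([284.4, 253.7], 0.82)]
scene plunger []
58.95660367211363 318.74954608559443 202.36493741424005 [[ 6.86584246e-04 -9.64711718e-01 -2.63307480e-01  7.30591420e-02]
 [ 9.99999560e-01  4.93925059e-04  7.97883339e-04  8.11157329e-04]
 [-6.39673244e-04 -2.63307912e-01  9.64711633e-01 -1.70675805e-01]
 [ 0.00000000e+00  0.00000000e+00  0.00000000e+00  1.00000000e+00]]
```

```bash
python3 - <<'E'
import cv2
a=cv2.imread("pics/top0.png")[100:320,120:520]; cv2.imwrite("pics/topc.png",cv2.resize(a,(800,440),interpolation=cv2.INTER_CUBIC))
E
```

```text
(no output)
```

View pics/topc.png

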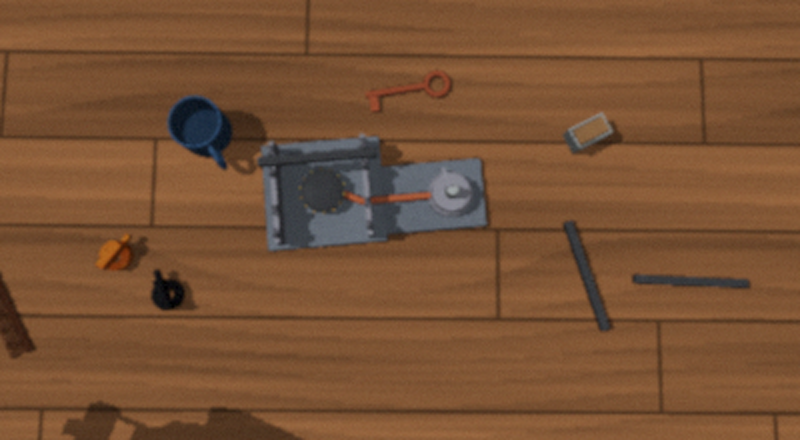

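View pics/scene0.png

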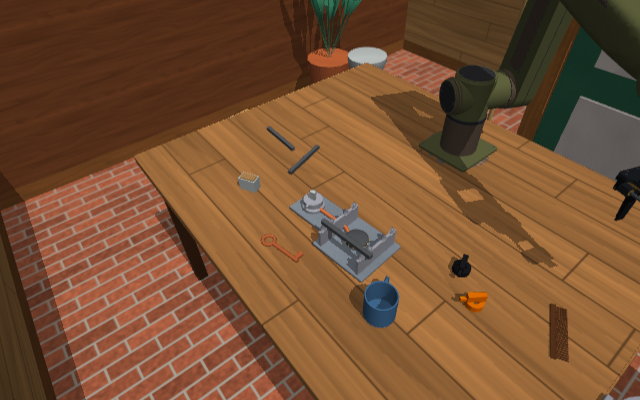

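The top view crop shows two dark bars at full-image (411,236) and (465,236). The black knob is at (204,245) and the orange one at (178,228). The ring's empty notches are on the robot side, and the valve is at about (346,196).

```bash
cat > h.py <<'E'
from workcell import sensors, eyes, robot
import cv2,numpy as np
from scipy.spatial.transform import Rotation as R
def cam(name):
    s=sensors.state(); c=eyes.read_camera(name)
    f=200/np.tan(np.radians(c["vertical_fov"]/2)); K=np.array([[f,0,c["cx"]],[0,f,c["cy"]],[0,0,1]])
    if name=="wrist":
        T=np.eye(4);T[:3,:3]=R.from_euler("xyz",s["eef_rot"],degrees=True).as_matrix();T[:3,3]=s["ee_pos"]
        W=T@np.array(c["mount"])
    else: W=np.linalg.inv(c["extrinsics"])
    return c["pixels"],K,W
def back(uv,z,K,W):
    uv=np.atleast_2d(np.array(uv,float)); d=np.c_[uv,np.ones(len(uv))]@np.linalg.inv(K).T@W[:3,:3].T
    o=W[:3,3]; return o+d*((z-o[2])/d[:,2])[:,None]
def proj(P,K,W):
    E=np.linalg.inv(W); p=np.atleast_2d(P)@E[:3,:3].T+E[:3,3]; p=p@K.T; return p[:,:2]/p[:,2:]
def rect(mask,z,K,W):
    "min-area rectangle of a mask lifted to height z: centre, sides mm, yaw of long side"
    c=max(cv2.findContours(mask.astype(np.uint8),0,1)[0],key=cv2.contourArea)[:,0]
    p=(back(c,z,K,W)[:,:2]*1000).astype(np.float32)
    (x,y),(w,h),_=r=cv2.minAreaRect(p); b=cv2.boxPoints(r); e=max((b[1]-b[0],b[2]-b[1]),key=np.linalg.norm)
    return np.round([x,y,w,h,np.degrees(np.arctan2(e[1],e[0]))%180],1)
def save(px,fn,box=None,s=1):
    if box: px=px[box[1]:box[3],box[0]:box[2]]
    cv2.imwrite(fn,cv2.cvtColor(cv2.resize(px,None,fx=s,fy=s,interpolation=cv2.INTER_CUBIC),cv2.COLOR_RGB2BGR))
E
python3 - <<'E'
from h import *
px,K,W=cam("top")
for q,z in (("bar",.016),("knob",.018),("stove",.07),("valve",.046),("mug",.08),("match_tin",.048),("key",.0)):
    for d in eyes.cut_out("top",q): print(q,np.round(d["xy"]),round(d["score"],2),rect(d["mask"],z,K,W),np.round(np.linalg.norm(back(d["xy"],z,K,W)[0,:2]),3))
save(px,"pics/bars.png",(380,190,500,280),6)
E
```

```text
bar [465. 239.] 0.77 [ 471.8 -470.3  174.2   14.4   87.7] 0.67
bar [410. 240.] 0.72 [ 479.9 -305.1  172.4   15.1   17.9] 0.554
knob [202. 244.] 0.62 [446.8 354.3  56.9  46.5  64.3] 0.573
knob [180. 226.] 0.6 [509.4 435.2  47.1  50.   92.9] 0.663
knob [415. 163.] 0.33 [ 708.  -312.1   39.    74.9  117.1] 0.784
stove [290. 195.] 0.7 [608.7  33.2 164.1 338.9  95.6] 0.607
valve [344. 196.] 0.93 [604.2 -87.5  66.   66.6 135.6] 0.61
valve [415. 166.] 0.45 [ 701.2 -303.2   40.9   75.1  117.2] 0.766
mug [219. 161.] 0.64 [697.4 288.3 115.5  81.5  62.4] 0.764
match_tin [416. 165.] 0.5 [ 702.3 -304.2   36.6   70.4  117. ] 0.77
key [330. 141.] 0.59 [781.9 -25.   43.  134.3 102.4] 0.792
key [415. 168.] 0.37 [ 712.7 -315.    39.6   76.7  117. ] 0.777
```

View pics/bars.png

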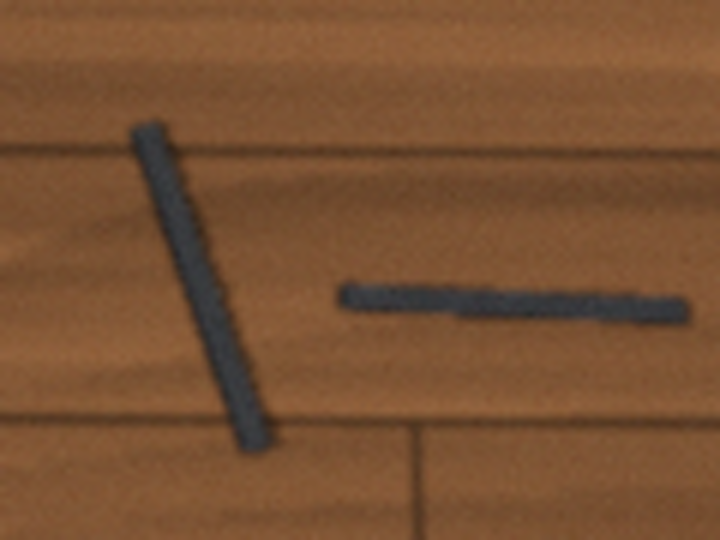

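Two things look like the bar: (411,236), 0.55 m from the base, and (465,236), 0.67 m away. The crop shows them to be identical, so I take the nearer one at (411,236). I turn first and then travel, stopping above it.

```bash
python3 -m jog '[95,0,0,0,8.5,95,0,0,0,8.5,95,0,0,0,8.5,95,0,0,0,8.5,95,0,0,0,8.5,95,0,0,0,8.5,95,0,0,0,8.5,95,0,0,0,8.5,95,0,0,0,8.5,95,0,0,0,8.5,95,0,0,0,8.5,95,0,0,0,8.5]'
python3 -m jog '[95,0,0,0,8.5,95,0,0,0,8.5,95,0,0,0,8.5,95,0,0,0,8.5,95,0,0,0,5,95,-2,45,0,0,95,-2,45,0,0,95,-2,45,0,0,95,-2,45,0,0,95,-2,45,0,0,95,-2,45,0,0,95,-2,45,0,0]'
python3 -m jog '[95,-2,45,0,0,95,-2,45,0,0,95,-2,45,0,0,95,-3,45,0,0,95,-2,45,0,0,95,-2,45,0,0,95,-3,45,0,0,95,-3,45,0,0,95,-3,45,0,0,95,-2,45,0,0]'
python3 -m jog '[95,-2,45,0,0,95,-2,45,0,0,95,-2,45,0,0,95,-2,45,0,0,95,0,0,0,0]'
python3 - <<'E'
from h import *
px,K,W=cam("wrist"); s=sensors.state();print(s["t"],s["ee_pos"],s["eef_rot"],s["joints"])
for d in eyes.cut_out("wrist","bar"): print(np.round(d["xy"]),round(d["score"],2),rect(d["mask"],.016,K,W))
E
```

```text
t: 2.55
ee_pos: [0.2331, 0.6067, 0.2146]
eef_rot: [180.0, 0.0, 56.6]
contact_force: [-0.0, -0.4, 0.2]
finger_gap: 0.999
grasp_force: 0.0
t: 3.75
ee_pos: [0.3172, 0.3012, 0.2149]
eef_rot: [-180.0, -0.0, 18.0]
contact_force: [1.2, -0.1, 0.1]
finger_gap: 1.0
grasp_force: 0.0
t: 4.75
ee_pos: [0.4333, -0.1347, 0.215]
eef_rot: [180.0, -0.1, 17.9]
contact_force: [1.1, 0.3, -0.2]
finger_gap: 1.002
grasp_force: 0.0
t: 5.25
ee_pos: [0.4815, -0.3105, 0.214]
eef_rot: [180.0, 0.0, 17.7]
contact_force: [0.4, 0.3, -0.2]
finger_gap: 1.0
grasp_force: 0.0
5.3 [ 0.48105113 -0.30814426  0.21400164] [-1.79929849e+02  4.34421823e-02  1.78124545e+01] [-3.80275915e+01 -2.75130651e+00  1.04748113e+02  3.51866432e-03
  7.80856345e+01  3.41592517e+01]
[315. 171.] 0.88 [ 481.4 -306.2  178.6   15.6   18.5]
[454. 228.] 0.63 [ 474.  -469.9  182.8   17.3   88.5]
```

```bash
python3 -m jog '[40,0,-2,40,-0.5,40,0,0,40,0,40,0,0,40,0,40,0,0,40,0,40,0,0,30,0,40,0,0,15,0,40,0,0,5,0,40,0,0,0,0,10,0,0,0,0,10,0,0,0,0,10,0,0,0,0,10,0,0,0,0]' 35
python3 -m jog '[10,0,0,0,0,10,0,0,0,0,10,0,0,-20,0,10,0,0,-40,0,10,0,0,-40,0,10,0,0,-40,0,10,0,0,-40,0,10,0,0,0,0]'
```

```text
t: 6.55
ee_pos: [0.4814, -0.3054, 0.0059]
eef_rot: [179.8, -0.1, 18.5]
contact_force: [0.3, -0.6, 1.0]
finger_gap: 0.147
grasp_force: 10.5
t: 7.35
ee_pos: [0.4831, -0.306, 0.1909]
eef_rot: [179.5, -0.3, 18.5]
contact_force: [0.5, 0.4, -2.2]
finger_gap: 0.147
grasp_force: 35.0
```

```bash
python3 -m jog '[10,0,0,-7,-8.5,10,0,0,-7,-8.5,10,0,0,-7,-8.5,10,0,0,-7,-8.5,10,0,0,-7,-8.5,10,0,0,-7,-8.5,10,0,0,-7,-8.5,10,0,0,-7,-8.5,10,0,0,-4,-8.5]'
python3 -m jog '[10,42,-1,0,0,10,42,-1,0,0,10,42,-1,0,0,10,42,-1,0,0,10,42,-1,0,0,10,42,-1,0,0,10,42,-1,0,0,10,42,-1,0,0,10,0,0,0,0,10,0,0,0,0]'
python3 - <<'E'
from h import *
px,K,W=cam("wrist"); s=sensors.state();print(s["t"],s["ee_pos"],s["eef_rot"],s["joints"])
save(px,"pics/w1.png"); np.savez("w1.npz",px=px,K=K,W=W)
for q in ("bar","stove","valve","plunger"):
  for d in eyes.cut_out("wrist",q): print(q,np.round(d["xy"]),round(d["score"],2),rect(d["mask"],{"bar":.086,"valve":.046}.get(q,.07),K,W))
E
```

```text
t: 8.25
ee_pos: [0.4796, -0.3035, 0.242]
eef_rot: [-179.8, -0.2, 95.3]
contact_force: [0.2, 0.6, -2.4]
finger_gap: 0.147
grasp_force: 35.0
t: 9.25
ee_pos: [0.4422, 0.0305, 0.2423]
eef_rot: [-179.8, -0.0, 95.1]
contact_force: [-0.4, 0.4, -2.4]
finger_gap: 0.144
grasp_force: 35.0
9.3 [0.44252731 0.02965612 0.24273383] [-1.79813196e+02 -9.35701109e-03  9.50260161e+01] [-3.09591215e+00 -2.11701721e+01  1.17541055e+02 -1.72287419e-02
  8.38153690e+01 -8.12005952e+00]
bar [318. 194.] 0.74 [442.8  29.3  28.7 206.8  95. ]
valve [462. 274.] 0.91 [611.4 -63.   27.6  70.3 138.5]
```

View pics/w1.png

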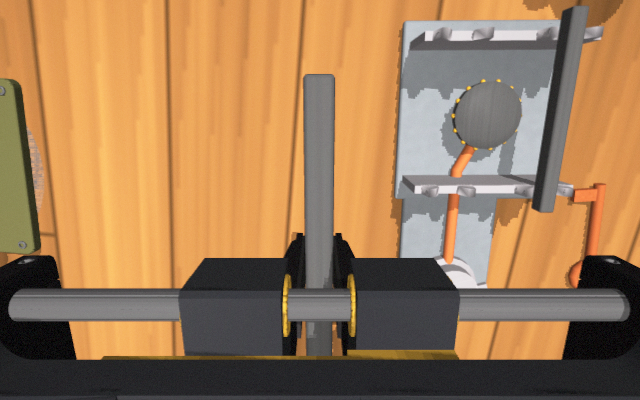

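```bash
python3 - <<'E'
from h import *
z=np.load("w1.npz"); save(z["px"],"pics/w1c.png",(390,0,610,220),2.7)
K,W=z["K"],z["W"]
m=cv2.inRange(cv2.cvtColor(z["px"],cv2.COLOR_RGB2GRAY),85,125)
for p,h in (((487,114),.046),((575,7),.086),((544,211),.086)): print(p,np.round(back(p,h,K,W)[0]*1000,1))
E
```

```text
(487, 114) [605.2 112.1  46. ]
(575, 7) [641.2 202.9  86. ]
(544, 211) [660.9  27.1  86. ]
```

View pics/w1c.png

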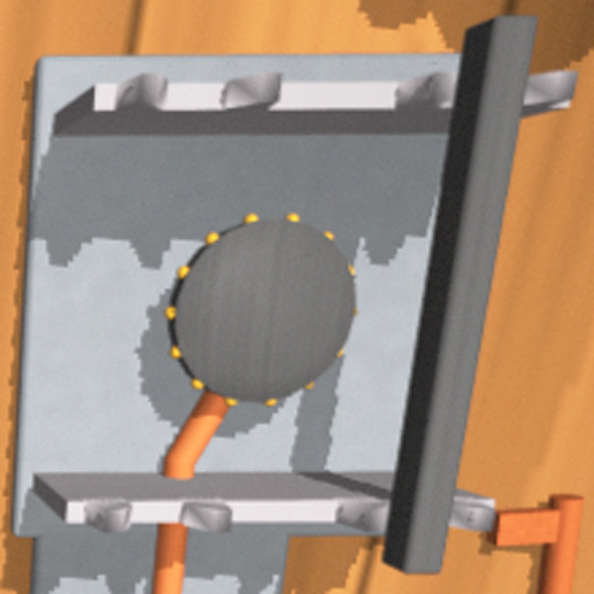

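```bash
python3 - <<'E'
from h import *
z=np.load("w1.npz");K,W=z["K"],z["W"]
b=lambda x,y,h:back((390+x/2.7,y/2.7),h,K,W)[0,:2]*1000
A,B=b(516,17,.086),b(422,571,.086); C=b(266,309,.046); N1,N2=b(196,95,.07),b(157,512,.07)
yaw=np.degrees(np.arctan2(*(A-B)[::-1]))-90; print(A,B,np.linalg.norm(A-B),yaw,C)
ax=np.array([np.cos(np.radians(yaw)),np.sin(np.radians(yaw))])
print("slot from bar",(A+B)/2-92*ax,"from burner",C-46*ax,"from notches",(N1+N2)/2,np.linalg.norm(N1-N2),np.degrees(np.arctan2(*(N1-N2)[::-1]))-90)
# held bar: underside visible top? edges
s=z["px"];
E
```

```text
[646.04797256 203.82595653] [663.17211127  26.81004844] 177.84225550811118 5.525477245412489 [606.82777656 111.84847051]
slot from bar [563.03752166 106.45947358] from burner [561.04151643 107.41920605] from notches [564.78717187 106.50792467] 140.9387002740226 5.447591252660601
```

```bash
python3 -m jog '[10,16.5,32,0,-0.5,10,16.5,32,0,0,10,16,32,0,0,10,16,31.5,0,0,10,0,0,40,0,10,0,0,40,0,10,0,0,20,0,10,0,0,0,0,10,0,0,0,0]'; python3 - <<'E'
from h import *
px,K,W=cam("wrist"); save(px,"pics/w2.png",(260,20,580,380),1.6)
E
```

```text
t: 10.4
ee_pos: [0.5647, 0.1055, 0.1449]
eef_rot: [-180.0, -0.0, 95.4]
contact_force: [0.6, -0.1, -1.3]
finger_gap: 0.145
grasp_force: 35.0
```

View pics/w2.png

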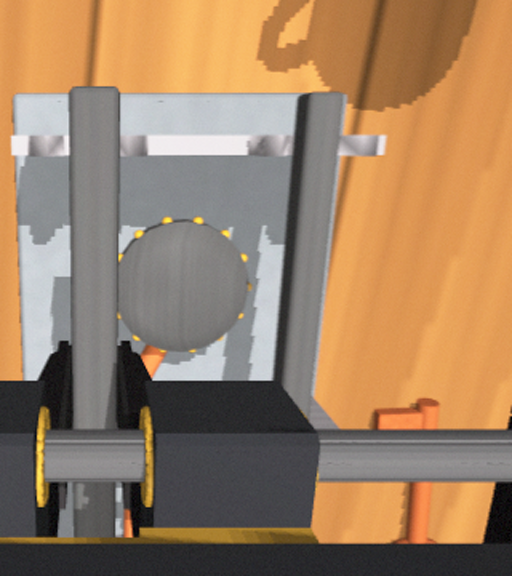

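The bar hangs parallel above the notches. The bracket ends at crop (12 and 385,145) and the burner at (183,285) put the slot about 3 mm further to -x. I correct for that and lower.

```bash
python3 -m jog '[10,0,-3,20,0,10,0,0,20,0,10,0,0,15,0,10,0,0,6,0,10,0,0,3,0,10,0,0,0,0,10,0,0,0,0]'
```

```text
t: 11.15
ee_pos: [0.5621, 0.1061, 0.0818]
eef_rot: [179.9, -0.0, 95.5]
contact_force: [0.2, 0.3, -3.1]
finger_gap: 0.145
grasp_force: 35.0
```

```bash
python3 -m jog '[10,0,0,2,0,10,0,0,2,0,10,0,0,1,0,10,0,0,0,0,10,0,0,0,0]'
```

```text
t: 11.65
ee_pos: [0.5614, 0.106, 0.0759]
eef_rot: [180.0, -0.0, 95.5]
contact_force: [-0.4, 0.9, -1.8]
finger_gap: 0.146
grasp_force: 35.0
```

```bash
python3 -m jog '[10,0,0,1,0,10,0,0,0,0,22,0,0,0,0,40,0,0,0,0,40,0,0,0,0,40,0,0,-10,0,40,0,0,-40,0,40,0,0,-40,0,40,0,0,-30,0,40,0,0,0,0,40,0,0,0,0]'; python3 - <<'E'
from h import *
px,K,W=cam("wrist"); save(px,"pics/w3.png",(220,0,620,400),1.45)
for n in ("wrist","top"):
  if n=="top": px,K,W=cam("top")
  for d in eyes.cut_out(n,"bar"): print(n,np.round(d["xy"]),round(d["score"],2),rect(d["mask"],.086,K,W))
for d in eyes.cut_out("top","knob"): print(np.round(d["xy"]),round(d["score"],2),rect(d["mask"],.018,K,W))
E
```

```text
t: 12.75
ee_pos: [0.5619, 0.1061, 0.1962]
eef_rot: [179.8, 0.0, 95.5]
contact_force: [-0.8, -0.6, -1.4]
finger_gap: 0.42
grasp_force: 0.0
wrist [367. 176.] 0.67 [604.6 116.1 148.5 171.7  94.9]
wrist [318. 183.] 0.64 [562.1 110.2  13.9 166.8  95.1]
top [302. 208.] 0.61 [567.7  45.1  15.7  57.   95.3]
top [466. 240.] 0.52 [ 470.9 -444.4  166.9   13.4   88. ]
[178. 229.] 0.76 [507.9 436.6  56.1  53.    2.9]
[203. 246.] 0.66 [4.513e+02 3.497e+02 5.270e+01 4.750e+01 4.000e-01]
```

View pics/w3.png

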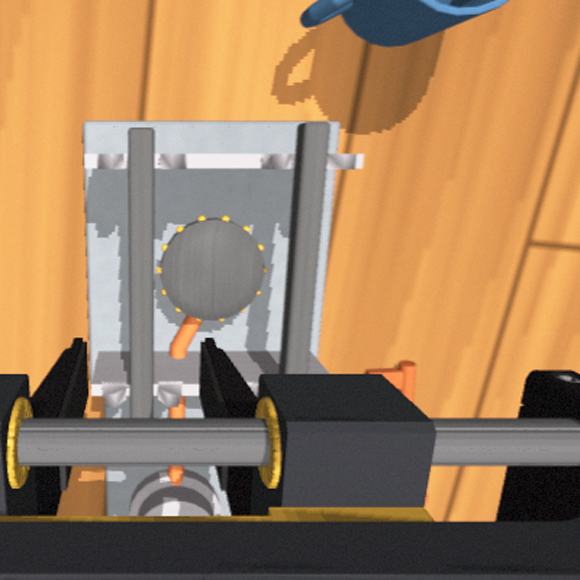

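The bar lies straight in both empty notches, at crop (141,270). Next I take one close look at the valve.

```bash
python3 -m jog '[40,-42,0,0,0,40,-42,0,0,0,40,-42,0,0,0,40,-42,0,0,0,40,-42,0,0,0,40,-42,0,0,0,40,0,0,0,0,40,0,0,0,0]'; python3 - <<'E'
from h import *
px,K,W=cam("wrist"); np.savez("w4.npz",px=px,K=K,W=W)
for q in ("valve","plunger","shaft_top"):
  for d in eyes.cut_out("wrist",q):
    ys,xs=np.where(d["mask"]);print(q,np.round(d["xy"]),round(d["score"],2),rect(d["mask"],.046,K,W),xs.min(),xs.max(),ys.min(),ys.max())
d=eyes.look_for("wrist","valve")[0]["xy"]; x,y=int(d[0]),int(d[1]); b=[max(0,x-75),max(0,y-65),x+75,y+65]; print(b)
save(px,"pics/w4.png",b,4)
E
```

```text
t: 13.8
ee_pos: [0.5848, -0.1454, 0.1935]
eef_rot: [-179.9, -0.1, 95.4]
contact_force: [0.2, 0.7, 0.2]
finger_gap: 0.421
grasp_force: 0.0
valve [350. 129.] 0.7 [605.6 -89.1  67.2  66.8  69.1] 310 393 91 167
plunger [352. 134.] 0.7 [607.1 -92.2  16.6  23.  111.2] 338 359 120 145
shaft_top [348. 132.] 0.67 [607.4 -92.   16.6  23.  111.2] 339 360 120 146
[276, 65, 426, 195]
```

View pics/w4.png

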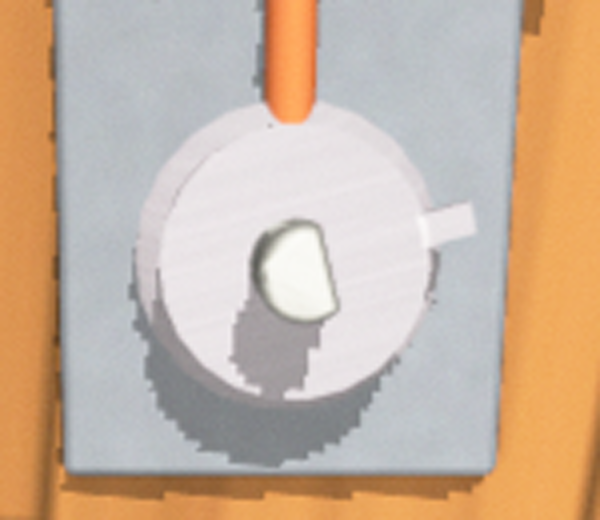

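```bash
python3 - <<'E'
from h import *
z=np.load("w4.npz");K,W=z["K"],z["W"]
b=lambda x,y,h:back((276+x/4,65+y/4),h,K,W)[0,:2]*1000
C=b(297,261,.046); T=b(474,219,.04); F1,F2=b(318,222,.076),b(338,304,.076); 
d=F1-F2; print("bonnet",C,"tab yaw",np.degrees(np.arctan2(*(T-C)[::-1])),"flat len",np.linalg.norm(d),"normal yaw",np.degrees(np.arctan2(*d[::-1]))-90,"flatmid",(F1+F2)/2)
g=cv2.cvtColor(z["px"],cv2.COLOR_RGB2GRAY)[110:155,330:370]
m=(g>225).astype(np.uint8); n,l,st,c=cv2.connectedComponentsWithStats(m); i=1+np.argmax(st[1:,4]); print(st[i],c[i])
cnt=cv2.findContours((l==i).astype(np.uint8),0,1)[0][0][:,0]+[330,110]; p=back(cnt,.076,K,W)[:,:2]*1000
for yaw in (15,18,20): 
  a=np.radians(yaw);q=p@np.array([[np.cos(a),-np.sin(a)],[np.sin(a),np.cos(a)]]);print(yaw,q.min(0),q.max(0), np.array([[np.cos(a),-np.sin(a)],[np.sin(a),np.cos(a)]])@((q.min(0)+q.max(0))/2))
E
```

```text
bonnet [608.52189651 -89.01608555] tab yaw 17.912226526560442 flat len 16.71661166190228 normal yaw 20.907407729804063 flatmid [612.01510609 -87.22487265]
[   0    0   40   45 1040] [21.00384615 17.72980769]
15 [ 543.54832825 -262.49428774] [ 579.34316441 -222.99982597] [605.1425079  -89.16279953]
18 [ 529.34192909 -292.21930849] [ 566.61029859 -251.42860802] [605.15447642 -89.18601509]
20 [ 519.06237811 -311.59595655] [ 557.25659107 -270.00300372] [605.16377635 -89.20074156]
```

The crop shows the shaft's flat facing right and slightly up in the image, with the tab at (450,226). That gives the shaft at about (608,-89) mm and the flat's yaw at about 19°. I go to the knob now.

```bash
python3 -m jog '[60,42,-7,0,0,60,42,-7,0,0,60,42,-7,0,0,60,42,-7,0,0,60,42,-7,0,0,60,42,-8,0,0,60,42,-8,0,0,60,42,-8,0,0,60,42,-8,0,0,60,42,-8,0,0,60,42,-7,0,0,60,42,-7,0,0]'
python3 -m jog '[60,0,0,0,8,60,0,0,0,8,60,0,0,0,8,60,0,0,0,8,60,0,0,0,8,60,0,0,0,8,60,0,0,0,8,60,0,0,0,8,60,0,0,0,0,60,0,0,0,0]'; python3 - <<'E'
from h import *
px,K,W=cam("wrist"); np.savez("w5.npz",px=px,K=K,W=W); print(sensors.state()["ee_pos"])
for d in eyes.cut_out("wrist","knob"):
    ys,xs=np.where(d["mask"]);print(np.round(d["xy"]),round(d["score"],2),rect(d["mask"],.03,K,W),xs.min(),xs.max(),ys.min(),ys.max(),px[d["mask"]].mean(0))
save(px,"pics/w5.png",(200,60,440,260),3)
E
```

```text
t: 15.25
ee_pos: [0.447, 0.3507, 0.195]
eef_rot: [180.0, -0.0, 95.6]
contact_force: [1.2, 0.0, 0.6]
finger_gap: 0.632
grasp_force: 0.0
t: 16.25
ee_pos: [0.448, 0.3488, 0.1947]
eef_rot: [-180.0, -0.0, 31.7]
contact_force: [-0.5, 0.1, 0.3]
finger_gap: 0.631
grasp_force: 0.0
[0.4481776  0.34866883 0.19470439]
[269.  79.] 0.85 [510.7 434.9  46.1  56.  177.2] 240 310 57 109 [242.29747107 151.9554222    0.42048864]
[313. 181.] 0.79 [450.8 354.5  46.2  60.4 168. ] 291 337 145 214 [48.5945261  43.52660922 43.57627978]
```

View pics/w5.png

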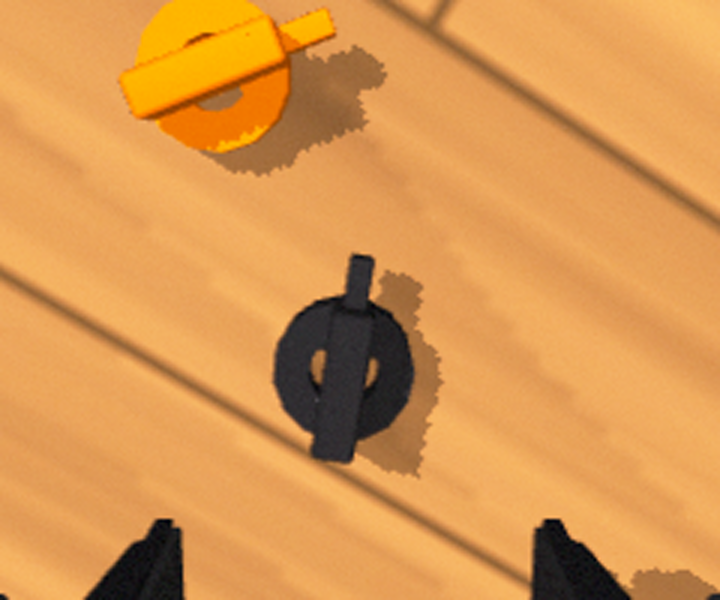

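The crop shows the black knob at (343,370), with its nose pointing up to (361,257) and the fingers straddling it. The orange look-alike is at (215,75) and I leave it alone.

```bash
python3 - <<'E'
from h import *
z=np.load("w5.npz");K,W=z["K"],z["W"]
b=lambda x,y,h:back((200+x/3,60+y/3),h,K,W)[0,:2]*1000
A,B=b(352.5,312,.043),b(332,461,.043);S=b(344,368,.018);d=A-B
print((A+B)/2,S,np.linalg.norm(d),np.degrees(np.arctan2(*d[::-1])))
N=b(361,257,.018); e=N-S; print("nose",np.linalg.norm(e),np.degrees(np.arctan2(*e[::-1])))
p=(A+B)/2*.5+S*.5; s=sensors.state(); v=p-s["ee_pos"][:2]*1000; a=np.radians(s["eef_rot"][2]); print(v@[np.cos(a),np.sin(a)],v@[np.sin(a),-np.cos(a)],s["eef_rot"][2])
E
```

```text
[445.93311235 352.41921498] [446.95355716 352.67362003] 48.08267370010327 23.916589015929116
nose 37.26268905420128 23.049874308818023
0.5145244704341098 -4.315322865191598 31.635052526652725
```

```bash
python3 -m jog '[60,0.5,-4.3,0,0,60,0,0,40,8,60,0,0,40,0,60,0,0,40,0,60,0,0,30,0,60,0,0,15,0,60,0,0,7,0,60,0,0,0,0,10,0,0,0,0,10,0,0,0,0,10,0,0,0,0,10,0,0,0,0]' 50
python3 -m jog '[10,0,0,0,0,10,0,0,0,0]'
```

```text
t: 17.55
ee_pos: [0.4473, 0.3526, 0.0236]
eef_rot: [-180.0, -0.1, 23.5]
contact_force: [0.3, -0.5, 0.5]
finger_gap: 0.35
grasp_force: 0.0
t: 17.75
ee_pos: [0.4468, 0.3523, 0.0228]
eef_rot: [-180.0, -0.0, 23.5]
contact_force: [1.7, 0.4, 0.4]
finger_gap: 0.183
grasp_force: 0.0
```

```bash
python3 -m jog '[10,0,0,0,0,10,0,0,0,0,10,0,0,0,0,10,0,0,0,0,10,0,0,-20,4.5,10,0,0,-40,0,10,0,0,-40,0,10,0,0,-40,0,10,0,0,0,0,10,0,0,0,0]'; python3 - <<'E'
from h import *
s=sensors.state(); v=np.array([608.2,-88.8])-s["ee_pos"][:2]*1000; a=np.radians(s["eef_rot"][2]); print(s["grasp_force"],v@[np.cos(a),np.sin(a)],v@[np.sin(a),-np.cos(a)],s["eef_rot"][2])
E
```

```text
t: 18.75
ee_pos: [0.4472, 0.3525, 0.1636]
eef_rot: [-180.0, -0.1, 19.0]
contact_force: [-0.0, 0.4, -0.9]
finger_gap: 0.145
grasp_force: 50.0
49.99705374240875 8.680523710827408 469.64745693897623 18.98130123587068
```

```bash
python3 -m jog '[10,1,44,0,0,10,1,44,0,0,10,1,44,0,0,10,1,44,0,0,10,1,44,0,0,10,1,44,0,0,10,1,44,0,0,10,1,44,0,0,10,0.7,44,0,0,10,0,44,0,0,10,0,29.6,0,0,10,0,0,0,0]'
python3 -m jog '[10,0,0,15,0,10,0,0,15,0,10,0,0,0,0,10,0,0,0,0]'
python3 - <<'E'
from h import *
px,K,W=cam("wrist"); np.savez("w6.npz",px=px,K=K,W=W); s=sensors.state();print(s["ee_pos"],s["eef_rot"])
save(px,"pics/w6.png",(180,80,460,400),1.8)
E
```

```text
t: 19.95
ee_pos: [0.607, -0.0922, 0.1594]
eef_rot: [-179.9, 0.2, 18.7]
contact_force: [-0.3, -0.3, -1.2]
finger_gap: 0.145
grasp_force: 50.0
t: 20.35
ee_pos: [0.6066, -0.0877, 0.1308]
eef_rot: [-179.9, 0.1, 19.1]
contact_force: [-0.3, -0.4, -1.7]
finger_gap: 0.142
grasp_force: 50.0
[ 0.60736523 -0.0879766   0.13205635] [-1.79969440e+02  4.39036732e-02  1.90602627e+01]
```

View pics/w6.png

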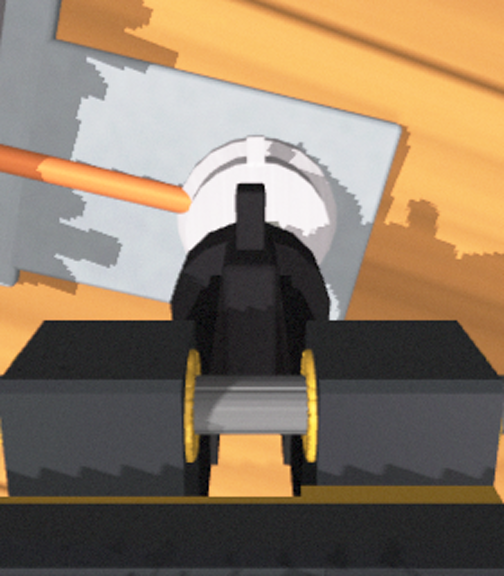

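The crop shows the nose at (250,215), in line with the tab at (257,150). The bonnet's centre is at column 258, so I shift about +2 mm in tool y and lower.

```bash
python3 -m jog '[10,0.5,2,10,0,10,0,0,12,0,10,0,0,6,0,10,0,0,3,0,10,0,0,3,0,10,0,0,3,0,10,0,0,3,0,10,0,0,0,0]'
```

```text
t: 21.2
ee_pos: [0.6086, -0.0907, 0.0922]
eef_rot: [-180.0, 0.0, 19.0]
contact_force: [0.3, -0.1, -1.1]
finger_gap: 0.144
grasp_force: 50.0
```

```bash
python3 -m jog '[10,0,0,4,0,10,0,0,4,0,10,0,0,3,0,10,0,0,2,0,10,0,0,2,0,10,0,0,0,0]'; python3 -m jog '[10,0,0,2,0,10,0,0,2,0,10,0,0,0,0,10,0,0,0,0]'
```

```text
t: 21.8
ee_pos: [0.6088, -0.0907, 0.078]
eef_rot: [-180.0, 0.0, 19.0]
contact_force: [-3.3, 0.9, 4.0]
finger_gap: 0.148
grasp_force: 50.0
t: 22.2
ee_pos: [0.609, -0.0907, 0.0743]
eef_rot: [180.0, -0.0, 19.0]
contact_force: [-4.4, 0.8, 6.1]
finger_gap: 0.143
grasp_force: 50.0
```

```bash
python3 -m jog '[10,-0.7,0,1,0,10,0,0,1,0,10,0,0,0,0]'; python3 -m jog '[10,0,0,1,0,10,0,0,0.5,0,10,0,0,0,0,10,0,0,0,0]'
```

```text
t: 22.5
ee_pos: [0.6089, -0.0908, 0.0728]
eef_rot: [180.0, -0.1, 19.0]
contact_force: [-3.5, 1.3, 7.8]
finger_gap: 0.143
grasp_force: 50.0
t: 22.9
ee_pos: [0.6091, -0.0908, 0.0726]
eef_rot: [180.0, -0.1, 19.0]
contact_force: [-5.7, 2.3, 13.0]
finger_gap: 0.142
grasp_force: 50.0
```

```bash
python3 -m jog '[10,0,0,0,0,10,0,0,0,0,10,0,0,0,0,10,0,0,0,0]'; python3 - <<'E'
from h import *
px,K,W=cam("scene"); save(px,"pics/s2.png",(250,150,450,300),4)
E
```

```text
t: 23.3
ee_pos: [0.609, -0.0908, 0.0726]
eef_rot: [180.0, -0.1, 19.0]
contact_force: [-5.4, 1.8, 12.4]
finger_gap: 0.143
grasp_force: 50.0
```

View pics/s2.png

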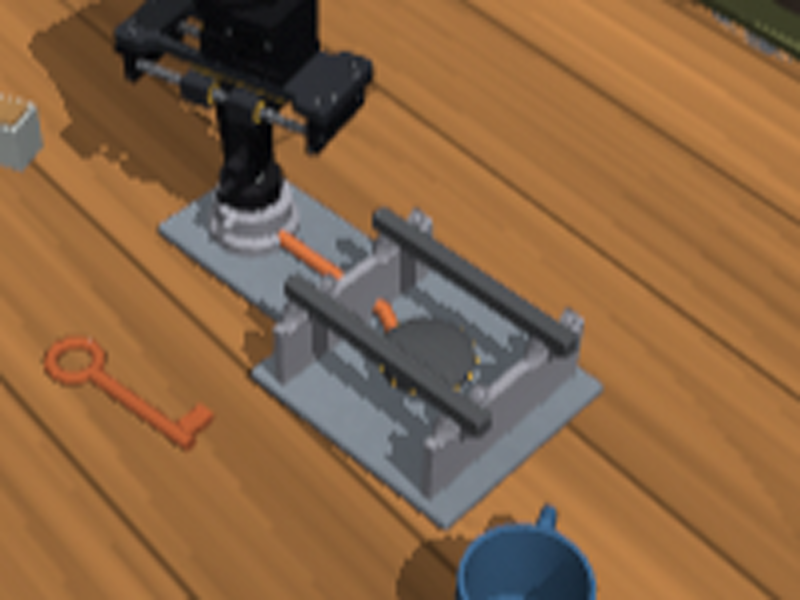

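The picture shows both bars lying in their notches, (475,280) being the one I laid. The knob is down on the bonnet at (250,190), still gripped. I hand the job in.

```bash
python3 -c "
from workcell import robot; print(robot.sign_off())"
```

```text
the job is handed in; nothing more can be done
None
```

I laid the bar in the two empty notches and let go, then pushed the knob onto the D-shaft and pressed it to the stop, still gripped; the job is handed in, but no verdict came back.

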